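# Drive a jammed plug out of a box tube

### The arm

A 6-joint arm with a two-finger parallel gripper is mounted at the origin on the work surface. World frame = base frame: x ahead of the robot, y to its left, z up, the work surface at z = 0. Lengths are in m, angles in degrees, forces in N, time in s.
With the tool pointing down it reaches from about 0.25 to 0.725 m from the base axis. Payload 9.7 kg.
Tool frame: the origin (TCP) lies at the very end of the fingers, on their centre line; the grasp point (between the pads) lies 19 mm behind it; z points along the fingers, y is the direction in which the jaws open and shut (so a half turn about z gives the same grasp; the last joint's range is limited). The gripper opens to 85 mm and grips with 20 to 120 N. Pads are 22 mm wide; open, the fingers measure 114 mm over their backs; the gripper's body (76 mm by 85 mm) begins 54 mm behind the grasp point. The pads swing forward as they close: fully open they stand 13 mm farther back than shut.
Start: joints at [-67.666, 4.979, 10.078, 95.1, 0, 90], TCP at [0.209, -0.509, 0.231] pointing down, gripper open.
Joint ranges: [-179.16, 179.16], [-48.56, 103.87], [-65.8, 70.77], [-126.05, 130.52], [-82.76, 87.17], [-180, 180]. Speed limits (degrees/s): [127.2, 127.2, 147.25, 180, 180, 180].

### API

Orientations are given as [roll, pitch, yaw] about the fixed x, y, z axes, in that order (R = Rz(yaw) Ry(pitch) Rx(roll)).
In Python, from workcell import bot gives the robot as it stands.
- The arm moves only by the shell command python3 -m pendant 'ROWS' [FORCE]. ROWS is JSON, a list that holds one entry, the list of rows, each a list of 7 numbers: the shift along the tool's x, y, z in cm, then the turn, a rotation vector about the tool's x, y, z in rad, then the opening in per cent of the stroke, from 0 (shut) to 100 (fully open). In form: [[[dx, dy, dz, ax, ay, az, gripper], ...]]. A call has 1 to 5 rows; each row shifts and turns the pose as measured when the row begins, along the tool's axes as they then stand; what a row does not reach is not made up. A row lasts 1/12 s, in which the tool goes at most 41.7 mm and 7.16 degrees, less where a joint would pass 70% of its speed; a pose out of reach is approached as far as the arm can. A call with a gripper value outside its range is refused whole. The fingers move at their own pace and stop on an object; FORCE is the grip in N (left out, the last holds). Time passes only in rows, so rows that do not move let the fingers close. It gives the time, the measured TCP pose, the force and the opening at its end, in the units of the state.
- bot.get_obs(): the state, without advancing time (a new reading comes with each control period).
- bot.camera(name): name is "scene" or "top"; returns the picture (480x640x3 uint8, red, green, blue); there is no depth.
- bot.get_calibration(name): a dict with "intrinsics" (3x3 intrinsics, pixels), "pose" (4x4, takes a point from camera to world coordinates). Camera axes: x right, y down, z forward; pixel columns grow to the right and rows downward; lengths in m; the calibration is good to about 2 mm. A picture is of the moment at which its call begins. get_calibration takes no time and is no camera call.
- bot.job_done(): hands the job in, once; it reports no verdict.
Trained networks look in the newest picture that a camera, given by its name, has taken for a name from the list of things; names that differ only in an ending like _2 or _b are one class to them, and where a whole thing is asked for, a point or a joint stands for the part that bears it (a point fixed in the world has none). Each returns a list of dicts, best first, with "confidence" (0 to 1); they miss things now and then, are a little off and sometimes report something else, mostly with a low value. They report only what shows in the picture. A call takes as long as a camera call. They do not tell look-alikes from the thing itself.
- bot.masks_of(camera, thing): "pixels" (480x640 bool, what is visible of it) and "extent" ([left, top, right, bottom] in pixels, round what is visible of it).
- bot.mark_of(camera, thing): "uv" ([column, row] in pixels: a listed point, or the origin of a listed thing).
The state is a dict: "time": time; "q": joint angles; "qd": joint speeds; "joint_efforts": joint torques, N m; "ee_pos": TCP position; "tcp_rot": TCP orientation; "wrist_force": force on the tool from outside, world axes, zero at the start; "torque": the same for the moment, N m; "opening": finger opening in m.
Only numpy, scipy, OpenCV 4.12 (cv2) and the standard library are available. Lean on these libraries where they do the work, as an engineer would, in place of code of your own. Each camera call takes 0.05 s, during which the arm holds its last target. There are 200 camera calls.

### The job

An orange plug is jammed in the slotted box tube on the fixture. Take the yellow-handled push rod and, touching the plug with nothing but the rod, drive the plug through the tube so that it drops out into the blue bin. Then draw the rod clear and lay it back down flat on the bench, and do not shove the mallet, chisel, tape measure, bottle or loose tube about.

Things in the scene. Friction and masses are not known exactly. Their poses are not given: they have to be found in the camera images.
- fixture: Fixed fixture: green pedestal on a dark base plate (75 x 150 mm) carrying a level tube. Origin on the bench under the middle of the tube; x runs along the tube's axis (roughly across the bench, left-right), z up. A dark clamp bridge over the tube's middle (14 mm along x, 68 mm wide), with a brass cap, reaches 149 mm high.
- bore (a point): Middle of the tube's bore, 100 mm above the bench, axes as the fixture's. Square aluminium tube open at both ends, 80 mm long, 50 x 50 mm outside, wall 5 mm, bore 40 x 40 mm: bore floor 80 mm, tube top 125 mm above the bench. A 14 mm wide slot runs along the roof; the plug shows through it.
- shoe (a joint): Brass spring shoe (16 mm along the tube, 12 mm wide) under the clamp bridge; value = its rise in m, 0 when it rests on the plug. It presses on the plug with about 6 N, so the plug takes some 5 to 15 N to push. With the plug gone it hangs 1 mm lower, its underside 115 mm above the bench.
- plug_center (a point): Centre of the orange plastic plug, a loose block 60 long x 36 x 36 mm (0.12 kg), lying inside the tube on the bore floor, its long side (own x) along the tube; its end faces lie 0 to 20 mm inside the tube's ends. It can be pushed out of either end.
- blue_bin: Blue open bin, fixed, 120 x 110 x 50 mm high, wall and floor 4 mm; origin on the bench under its centre, 120 mm side (x) along the tube's axis. It stands under one end of the tube, its centre 105 mm from the middle of the tube; which end varies. The plug must land in it.
- grey_bin: Grey open bin with flat steel offcuts on its floor, fixed, same size as the blue one and set likewise under the other end of the tube. The rod and hand pass above it (rim 50 mm high).
- rod_grip (a point): Push rod, loose, 0.25 kg: centre of its yellow square handle (60 long x 32 x 32 mm), 16 mm above the bench as it lies. x points along the rod to the tip, z up. A dark round steel rod, 18 mm in diameter, runs 115 mm forward from the handle's front face on its axis. It lies left or right of the fixture, pointing roughly away from the robot.
- rod_tip (a point): Centre of the rod's flat end face, 145 mm ahead of the handle's centre along x.
- mallet: Red-headed mallet with black handle, lying along its x, 200 mm long, 66 mm high at the head, origin under its middle; it lies on the side where the rod is not. Bystander.
- chisel: Cold chisel with blue body, 175 mm long, lying on the bench beyond the fixture; origin underneath. Bystander.
- tape: Yellow and black tape measure, 70 x 40 x 65 mm high, beyond the fixture; origin underneath. Bystander.
- spray: White bottle with red cap, 60 mm in diameter, 150 mm high, standing beyond the fixture; origin underneath. Bystander.
- tube_offcut: Loose length of steel box tube, 100 x 40 x 40 mm, on the bench at the right; origin underneath. Bystander.
There are look-alikes about, which are no part of the job. There is more than one size of the part that bears rod_grip; the job needs the larger. Of the things shaped like the blue_bin, the blue one is meant.

How it is judged:
By the outcome, as a careful person would: the job done as asked, in the order asked, and still so for the second after the job is handed in, with the robot touching nothing.
It also fails if it takes over 61 s, if anything falls off the work surface, if the arm or the gripper's body presses on something with over 40 N, if the wrist force passes 120 N, or if a joint passes its speed limit or range.

## Working session

There is one attempt and no reset: what is moved stays moved. The work goes in short steps, Python scripts to look and compute and a shell command to move; the robot and the scene stay as the last step left them, time stands still between calls to the robot, and variables do not carry over. Pictures are saved under pics/ and viewed, about 8 in all and at most 12, crops included, and the job is handed in when it is done.

```bash
mkdir -p pics; ls
cat > h.py <<'E'
import numpy as np, cv2
from workcell import bot
def snap(cam,name):
    im=bot.camera(cam); cv2.imwrite('pics/'+name,im[:,:,::-1]); return im
def w(cam,uv,z):
    c=bot.get_calibration(cam);K=np.array(c['intrinsics']);T=np.array(c['pose'])
    d=T[:3,:3]@np.linalg.inv(K)@[uv[0],uv[1],1.];o=T[:3,3]
    return o+d*(z-o[2])/d[2]
def px(cam,p):
    c=bot.get_calibration(cam);K=np.array(c['intrinsics']);T=np.array(c['pose'])
    q=K@(T[:3,:3].T@(np.array(p)-T[:3,3]));return q[:2]/q[2]
E
python3 - <<'E'
from h import *
a=snap('top','t1.png');b=snap('scene','s1.png')
for cam in('top','scene'):
    print(cam,np.round(bot.get_calibration(cam)['pose'],3).tolist())
    for t,z in [('bore',.1),('plug_center',.098),('rod_grip',.016),('rod_tip',.016),('blue_bin',0),('grey_bin',0),('fixture',0),('mallet',0)]:
        for r in bot.mark_of(cam,t)[:3]: print(t,round(r['confidence'],2),np.round(r['uv'],1),np.round(w(cam,r['uv'],z),3))
E
```

```text
pics
top [[0.011, -0.996, 0.088, 0.447], [-1.0, -0.013, -0.021, 0.019], [0.022, -0.087, -0.996, 1.123], [0.0, 0.0, 0.0, 1.0]]
bore 0.72 [326.  241.8] [ 0.54  -0.021  0.1  ]
plug_center 0.55 [329.4 236.3] [ 0.554 -0.029  0.098]
rod_grip 0.69 [444.9 293.4] [ 0.421 -0.326  0.016]
rod_grip 0.63 [428.1 345.7] [ 0.29  -0.282  0.016]
rod_grip 0.29 [190.5 285.6] [0.434 0.314 0.016]
rod_tip 0.83 [423.6 239.3] [ 0.558 -0.274  0.016]
rod_tip 0.7 [473.  348.6] [ 0.284 -0.395  0.016]
blue_bin 0.79 [366.8 317.6] [ 0.357 -0.13   0.   ]
blue_bin 0.75 [365. 232.] [ 0.576 -0.126  0.   ]
grey_bin 0.57 [287.8 248.8] [0.53  0.073 0.   ]
fixture 0.61 [327.  245.4] [ 0.54  -0.027  0.   ]
mallet 0.67 [380.2 174.6] [ 0.728 -0.165  0.   ]
mallet 0.63 [186.1 284. ] [0.437 0.33  0.   ]
mallet 0.48 [287.9 251. ] [0.524 0.073 0.   ]
scene [[0.643, 0.547, -0.536, 1.077], [0.765, -0.445, 0.465, -0.461], [0.016, -0.709, -0.705, 0.796], [0.0, 0.0, 0.0, 1.0]]
bore 0.83 [302.3 248. ] [ 0.546 -0.025  0.1  ]
bore 0.39 [302.4 380.1] [ 0.766 -0.204  0.1  ]
rod_grip 0.7 [330.1 252.2] [0.53  0.065 0.016]
rod_grip 0.65 [136.6 312. ] [ 0.416 -0.325  0.016]
rod_grip 0.59 [127.2 263.1] [ 0.288 -0.282  0.016]
rod_tip 0.91 [ 73.4 291.6] [ 0.292 -0.397  0.016]
rod_tip 0.9 [198.6 348.3] [ 0.561 -0.276  0.016]
rod_tip 0.62 [303.7 283.9] [ 0.563 -0.035  0.016]
blue_bin 0.95 [266.3 315.7] [ 0.569 -0.133  0.   ]
blue_bin 0.61 [303.4 247. ] [0.469 0.041 0.   ]
blue_bin 0.44 [232.5 416. ] [ 0.699 -0.298  0.   ]
grey_bin 0.87 [331.1 252.8] [0.521 0.076 0.   ]
fixture 0.69 [300.9 285.5] [ 0.552 -0.033  0.   ]
mallet 0.75 [385.3 190.3] [0.444 0.324 0.   ]
```

View pics/t1.png

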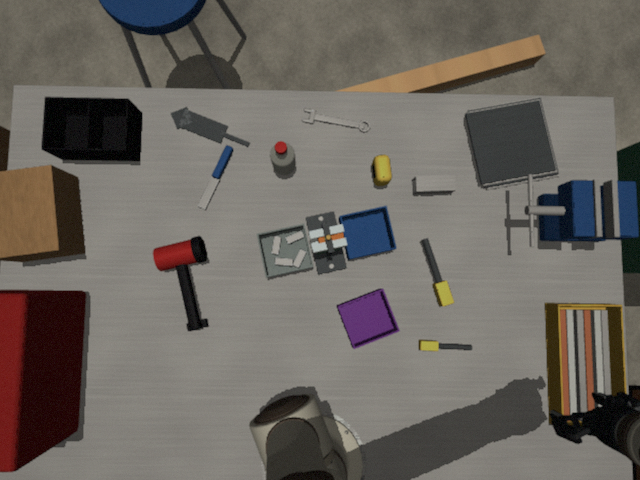

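View pics/s1.png

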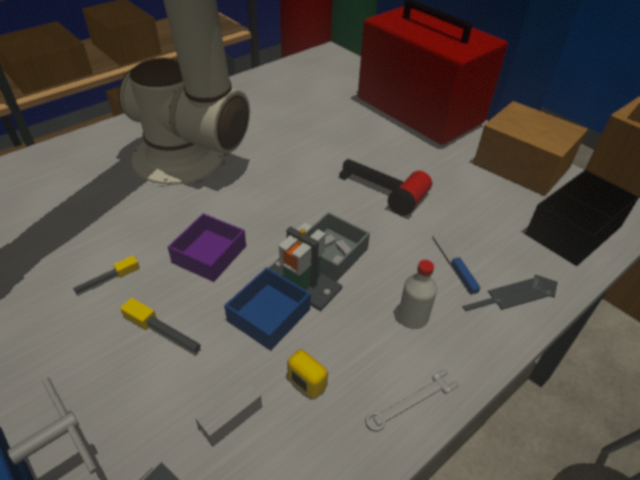

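The top view (t1) shows two yellow-handled rods: the large one with its handle at (445,293) and tip at (424,239), and a small look-alike at (428,346) with its tip at (473,348). The blue bin is at (366,232) on the right of the tube, with a purple look-alike at (367,318). The grey bin is at (288,249) and the mallet at (187,284). The wanted rod is the larger one. It has to push from the grey (left) side towards −y. I'll refine the poses and check the choice in a crop.

Run:
```python
from h import *
a=bot.camera('top')
def rect(t,z,cam='top'):
    for r in bot.masks_of(cam,t)[:3]:
        m=r['pixels'].astype(np.uint8)
        v,u=np.nonzero(m)
        P=np.array([w(cam,(x,y),z)[:2] for x,y in zip(u,v)],np.float32)
        rr=cv2.minAreaRect(P*1000)
        print(t,cam,round(r['confidence'],2),r['extent'],'n',len(P),'mean',P.mean(0).round(4),'rect',np.round(rr[0],1),np.round(rr[1],1),round(rr[2],1))
rect('blue_bin',.05);rect('grey_bin',.05);rect('rod_grip',.025)
im=np.hstack([cv2.resize(a[195:285,250:400],(800//2*1,240),interpolation=cv2.INTER_CUBIC),cv2.resize(a[225:360,400:500][:, :],(178,240),interpolation=cv2.INTER_CUBIC)])
b=bot.camera('scene')
z=cv2.resize(b[210:320,240:390],(578,424),interpolation=cv2.INTER_CUBIC)[:340]
im=np.vstack([im,z]); cv2.imwrite('pics/c1.png',im[:,:,::-1])
o=bot.get_obs();print(o['tcp_rot'],o['opening'],o['time'],o['ee_pos'])
```

```text
blue_bin top 0.94 [337.9, 286.7, 400.6, 345.7] n 2375 mean [ 0.3613 -0.1268] rect [ 361.4 -126.8] [114.4 123.6] 21.8Traceback (most recent call last):
  File "<stdin>", line 10, in <module>
  File "<stdin>", line 7, in rect
  File "h.py", line 6, in w
    c=bot.get_calibration(cam);K=np.array(c['intrinsics']);T=np.array(c['pose'])
ValueError: time passes only in moves, steps and waits
```

```bash
cat > h.py <<'E'
import numpy as np, cv2, functools
from workcell import bot
@functools.lru_cache
def cal(cam):
    c=bot.get_calibration(cam);return np.array(c['intrinsics']),np.array(c['pose'])
def snap(cam,name):
    im=bot.camera(cam); cv2.imwrite('pics/'+name,im[:,:,::-1]); return im
def w(cam,uv,z):
    K,T=cal(cam)
    d=T[:3,:3]@np.linalg.inv(K)@[uv[0],uv[1],1.];o=T[:3,3]
    return o+d*(z-o[2])/d[2]
def px(cam,p):
    K,T=cal(cam)
    q=K@(T[:3,:3].T@(np.array(p)-T[:3,3]));return q[:2]/q[2]
E
python3 - <<'E'
from h import *
a=bot.camera('top')
def rect(t,z,cam='top'):
    for r in bot.masks_of(cam,t)[:3]:
        v,u=np.nonzero(r['pixels'])
        P=np.array([w(cam,(x,y),z)[:2] for x,y in zip(u,v)],np.float32)
        rr=cv2.minAreaRect(P*1000)
        print(t,cam,round(r['confidence'],2),np.round(r['extent']),'n',len(P),'mean',P.mean(0).round(4),'rect',np.round(rr[0],1),np.round(rr[1],1),round(rr[2],1))
rect('blue_bin',.05);rect('grey_bin',.05);rect('rod_grip',.025)
b=bot.camera('scene')
z=lambda i,s:cv2.resize(i,s,interpolation=cv2.INTER_CUBIC)
im=np.vstack([np.hstack([z(a[200:280,250:400],(450,240)),z(a[235:355,400:500],(200,240))]),z(b[220:300,250:400],(650,347))])
cv2.imwrite('pics/c1.png',im[:,:,::-1])
o=bot.get_obs();print(o['tcp_rot'],o['opening'],o['time'],o['ee_pos'])
E
```

```text
blue_bin top 0.73 [340. 206. 394. 258.] n 2151 mean [ 0.5712 -0.1264] rect [ 571.1 -124.7] [112.2 124.6] 12.8
blue_bin top 0.58 [339. 287. 399. 349.] n 2409 mean [ 0.3618 -0.1265] rect [ 362.  -126.6] [115.6 124.3] 21.9
grey_bin top 0.94 [259. 222. 314. 280.] n 2199 mean [0.5235 0.0778] rect [523.9  77.5] [112.7 119.9] 12.8
grey_bin top 0.21 [324. 234. 344. 239.] n 37 mean [ 0.5599 -0.0466] rect [559.  -36.1] [ 8.8 52.7] 7.1
rod_grip top 0.74 [421. 338. 473. 353.] n 409 mean [ 0.2927 -0.3125] rect [ 290.  -322.9] [133.3  27.4] 85.8
rod_grip top 0.73 [422. 240. 455. 308.] n 754 mean [ 0.458 -0.308] rect [ 475.8 -303.8] [176.1  43.4] 18.0
rod_grip top 0.69 [339. 206. 394. 257.] n 2104 mean [ 0.5741 -0.1297] rect [ 574.1 -128.8] [113.2 126.5] 13.4
[1.79998706e+02 1.56450280e-03 2.23318363e+01] 0.08515240576586937 1.25 [ 0.20898061 -0.50875369  0.23129414]
```

View pics/c1.png

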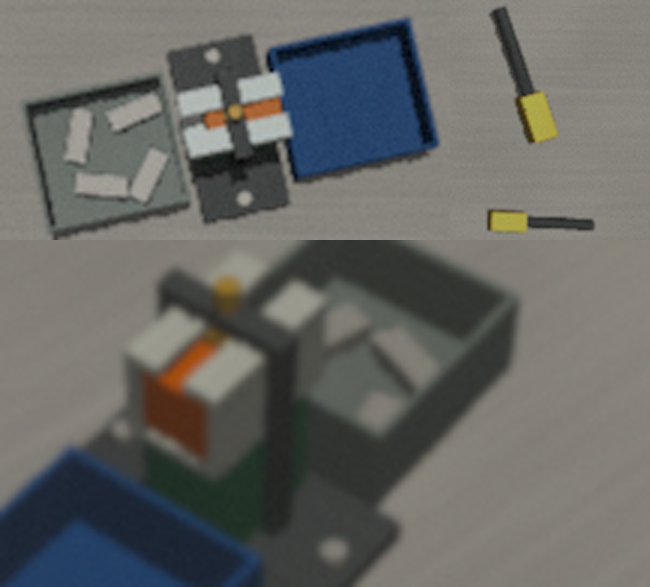

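The crop confirms the choice: the rod with its handle at top-view (445,293) is clearly larger than the one at (428,346). The plug shows at the blue end of the tube, and the tube axis is about 13° off −y. Next I reach above the handle.

```bash
cat > go.py <<'E'
import sys
from h import *
from scipy.spatial.transform import Rotation as R
def rel(x,y,z,yaw):
    o=bot.get_obs();A=R.from_euler('xyz',o['tcp_rot'],degrees=True);B=R.from_euler('xyz',[180,0,yaw],degrees=True)
    print('pos',np.round(o['ee_pos'],4),'rot',np.round(o['tcp_rot'],1),'t',round(o['time'],2),'F',np.round(o['wrist_force'],1),'open',round(o['opening'],4))
    print('shift cm',np.round(A.inv().apply(np.array([x,y,z])-o['ee_pos'])*100,2),'turn',np.round((A.inv()*B).as_rotvec(),3))
if __name__=='__main__': rel(*map(float,sys.argv[1:]))
E
python3 -m pendant '[[[3.3,-1.1,1.2,0,0,0.01,75],[3.3,-1.1,1.2,0,0,0.01,75],[3.3,-1.1,1.2,0,0,0.01,75],[3.3,-1.1,1.2,0,0,0.01,75],[3.3,-1.1,1.2,0,0,0.01,75]]]' 60
python3 -m pendant '[[[3.3,-1.1,1.2,0,0,0.01,75],[3.3,-1.1,1.2,0,0,0,75],[3.3,-1.1,1.2,0,0,0,75],[0,0,0,0,0,0,75]]]'
python3 go.py .419 -.325 .006 19
python3 - <<'E'
from h import *
for P in [(178,93),(187,157),(283,72),(292,137),(234.8,114.8)]: print(w('top',(250+P[0]/3,200+P[1]/3),.125).round(4))
E
```

```text
time: 1.67
ee_pos: [0.3435, -0.3995, 0.1712]
tcp_rot: [179.7, 0.0, 18.7]
wrist_force: [0.8, -1.0, -0.7]
opening: 0.0637
time: 2.0
ee_pos: [0.4334, -0.3296, 0.1311]
tcp_rot: [179.7, -0.0, 18.3]
wrist_force: [-0.3, -0.2, -0.1]
opening: 0.064
pos [ 0.4334 -0.3296  0.1311] rot [179.7  -0.   18.3] t 2.0 F [-0.3 -0.2 -0.1] open 0.064
shift cm [-1.23 -0.95 12.51] turn [ 0.004 -0.    -0.013]
[0.5624 0.0186 0.125 ]
[0.5135 0.0111 0.125 ]
[ 0.5797 -0.0618  0.125 ]
[ 0.5298 -0.0689  0.125 ]
[ 0.5462 -0.025   0.125 ]
```

```bash
python3 -m pendant '[[[-1.2,-0.95,2,0,0,0,75],[0,0,3,0,0,0,75],[0,0,3,0,0,0,75],[0,0,2.5,0,0,0,75],[0,0,1.2,0,0,0,75]]]'
python3 go.py .419 -.325 .006 19
python3 - <<'E'
from h import *
a=bot.camera('top');b=bot.camera('scene')
z=lambda i,s:cv2.resize(i,s,interpolation=cv2.INTER_CUBIC)
im=np.hstack([z(a[220:330,390:500],(400,400)),z(b[250:360,90:200],(400,400))]);cv2.imwrite('pics/c2.png',im[:,:,::-1])
E
```

```text
time: 2.42
ee_pos: [0.4229, -0.3236, 0.0131]
tcp_rot: [179.4, -0.2, 18.7]
wrist_force: [-0.1, -0.1, 0.3]
opening: 0.0642
pos [ 0.4229 -0.3236  0.0131] rot [179.4  -0.2  18.7] t 2.42 F [-0.1 -0.1  0.3] open 0.0642
shift cm [-0.41  0.01  0.7 ] turn [ 0.01  -0.004 -0.006]
```

View pics/c2.png

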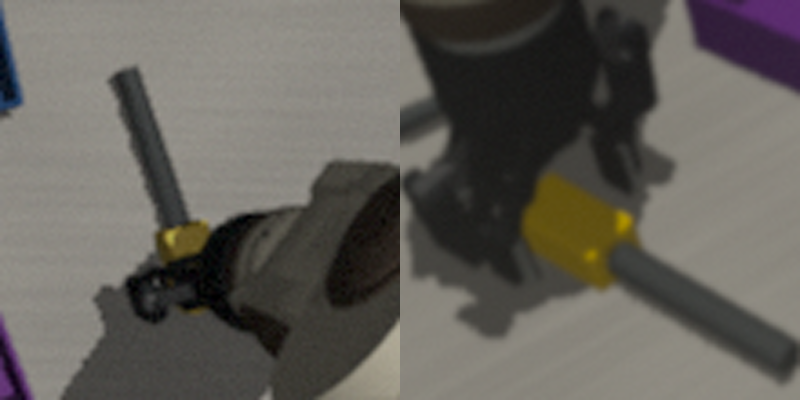

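The crop shows the fingers straddling the yellow handle, with the rod lying clear ahead of them. I lower slightly, close and lift.

```bash
python3 -m pendant '[[[-0.4,0,0.7,0.01,-0.004,0,75],[0,0,0,0,0,0,20],[0,0,0,0,0,0,20],[0,0,0,0,0,0,20],[0,0,0,0,0,0,20]]]' 80
python3 -m pendant '[[[0,0,0,0,0,0,20],[0,0,0,0,0,0,20],[0,0,0,0,0,0,20]]]'
python3 go.py .419 -.325 .006 19
```

```text
time: 2.93
ee_pos: [0.4198, -0.3268, 0.0107]
tcp_rot: [179.9, -0.1, 18.6]
wrist_force: [0.1, 0.4, -2.0]
opening: 0.0306
time: 3.18
ee_pos: [0.4202, -0.3273, 0.0116]
tcp_rot: [179.8, -0.1, 18.6]
wrist_force: [-0.4, -0.1, -3.2]
opening: 0.0304
pos [ 0.4202 -0.3273  0.0116] rot [ 1.798e+02 -1.000e-01  1.860e+01] t 3.18 F [-0.4 -0.1 -3.2] open 0.0304
shift cm [-0.05 -0.26  0.56] turn [ 0.004 -0.002 -0.007]
```

```bash
python3 -m pendant '[[[0,0,-2,0,0,0,20],[0,0,-4,0,0,0,20],[0,0,-4,0,0,0,20],[0,0,-4,0,0,0,20],[0,0,-4,0,0,0,20]]]'
python3 -m pendant '[[[0,0,-2,0,0,0,20],[0,0,0,0,0,0,20],[0,0,0,0,0,0,20]]]'
python3 go.py .497 .19 .2 -77
python3 - <<'E'
from h import *
a=bot.camera('top');b=bot.camera('scene')
for c in('top','scene'):
  for t in('rod_grip','rod_tip'):
    for r in bot.mark_of(c,t)[:3]: print(c,t,round(r['confidence'],2),np.round(r['uv'],1))
z=lambda i,s:cv2.resize(i,s,interpolation=cv2.INTER_CUBIC)
im=np.hstack([z(a[180:340,380:540],(400,400)),z(b[150:360,60:270],(400,400))]);cv2.imwrite('pics/c3.png',im[:,:,::-1])
E
```

```text
time: 3.6
ee_pos: [0.4153, -0.3232, 0.1869]
tcp_rot: [-179.3, 0.5, 18.6]
wrist_force: [0.7, -0.7, -1.7]
opening: 0.0307
time: 3.85
ee_pos: [0.4176, -0.3248, 0.2173]
tcp_rot: [-179.9, 0.1, 18.7]
wrist_force: [-0.9, 0.1, -3.8]
opening: 0.0305
pos [ 0.4176 -0.3248  0.2173] rot [-1.799e+02  1.000e-01  1.870e+01] t 3.85 F [-0.9  0.1 -3.8] open 0.0305
shift cm [ 23.99 -46.24   1.77] turn [0.    0.003 1.669]
top rod_grip 0.76 [474.1 296. ]
top rod_grip 0.58 [428.6 345.7]
top rod_tip 0.97 [470.6 349.9]
top rod_tip 0.62 [447.7 230.4]
scene rod_grip 0.97 [125.5 265.9]
scene rod_grip 0.72 [105.7 235.2]
scene rod_tip 0.76 [ 75. 290.]
scene rod_tip 0.6 [181.2 271.7]
```

View pics/c3.png

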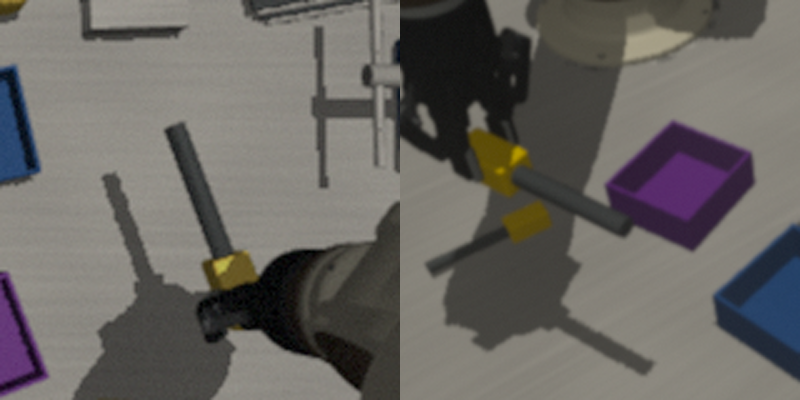

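The crop shows the rod lifted and held firmly by the handle. I triangulate its droop while travelling: the rod turns 96° on the way to the grey side.

```bash
cat >> h.py <<'E'
def tri(a,b):
    P=[]
    for c in('top','scene'):
        K,T=cal(c);P.append(K@np.linalg.inv(T)[:3])
    X=cv2.triangulatePoints(P[0],P[1],np.array(a,float).reshape(2,1),np.array(b,float).reshape(2,1));return (X[:3]/X[3]).ravel()
E
python3 - <<'E'
from h import *
print(tri((447.7,230.4),(181.2,271.7)).round(4),tri((474.1,296),(105.7,235.2)).round(4))
E
python3 -m pendant '[[[1,-3.5,0,0,0,0.12,20],[1,-3.5,0,0,0,0.12,20],[1,-3.5,0,0,0,0.12,20],[1,-3.5,0,0,0,0.12,20],[0,-3.5,0,0,0,0.12,20]]]'
python3 go.py .497 .19 .2 -77
```

```text
[ 0.5571 -0.2723  0.215 ] [ 0.4191 -0.3265  0.2214]
time: 4.57
ee_pos: [0.437, -0.1536, 0.2086]
tcp_rot: [-179.8, 0.9, -15.2]
wrist_force: [1.1, 0.2, -1.7]
opening: 0.0305
pos [ 0.437  -0.1536  0.2086] rot [-179.8    0.9  -15.2] t 4.57 F [ 1.1  0.2 -1.7] open 0.0305
shift cm [ -3.18 -34.73   1.02] turn [0.005 0.016 1.079]
```

```bash
python3 -m pendant '[[[0.5,-4,0,0,0,0.12,20],[0.5,-4,0,0,0,0.12,20],[0,-4,0,0,0,0.12,20],[-1,-3.5,0,0,0,0.12,20],[-2,-3.5,0,0,0,0.12,20]]]'
python3 go.py .497 .19 .2 -77
```

```text
time: 4.98
ee_pos: [0.3881, -0.1734, 0.2169]
tcp_rot: [-169.8, 4.0, -30.9]
wrist_force: [-0.3, -0.7, -2.6]
opening: 0.0304
pos [ 0.3881 -0.1734  0.2169] rot [-169.8    4.   -30.9] t 4.98 F [-0.3 -0.7 -2.6] open 0.0304
shift cm [ -9.15 -35.78   8.85] turn [-0.14   0.138  0.796]
```

```bash
python3 -c "
from workcell import bot
o=bot.get_obs();print(o['q'].round(1) if hasattr(o['q'],'round') else o['q'],o['qd'],o['wrist_force'],o['joint_efforts'])"
python3 -m pendant '[[[0,0,0,0,0,0,20]]]'
python3 -c "
from h import *
o=bot.get_obs();print(o['q'],o['qd'])
snap('scene','s4.png')"
```

```text
[-30.9  -8.7  -5.5  97.3  10.2 179.9] [-40.16924858 -27.87986969 -20.43944079  21.95587988  24.26605286
  -0.06111646] [-0.25073714 -0.74960302 -2.60431868] [ 7.79554456e+00 -3.24827242e+01  4.95816672e+01 -6.30865730e-01
  2.40370128e-01 -1.48091570e-02]
time: 5.07
ee_pos: [0.3851, -0.1739, 0.2171]
tcp_rot: [-169.7, 4.2, -31.2]
wrist_force: [0.2, -0.3, -2.6]
opening: 0.0307
[-31.22893013  -8.91680996  -5.65035024  97.49385141  10.30351175
 179.94570125] [ 1.88041023  3.06688415 -0.10001595 -4.47021218 -0.67191474  0.04353868]
```

View pics/s4.png

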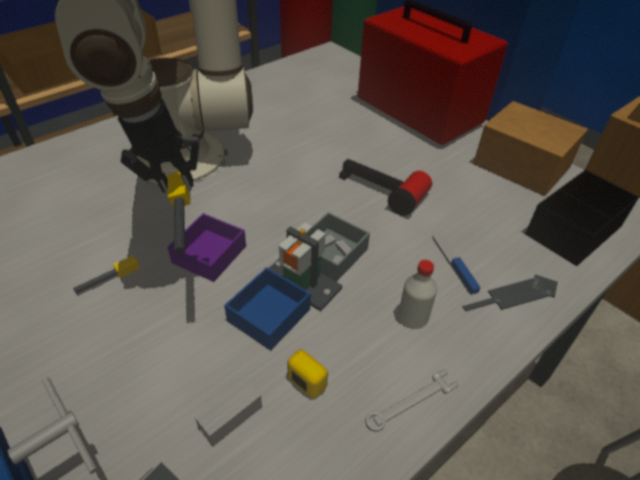

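Joint 6 reached its +180° limit because it turned the wrong way (tool yaw = j1 − j6 + 180), which tilted the tool. The scene shows the rod still firmly held at (178,195), clear of everything. I'll straighten the tool and turn the long way round.

```bash
python3 go.py .45 -.17 .215 -20
python3 -m pendant '[[[0,0,0,-0.1,0,-0.05,20],[0,0,0,0,0,-0.05,20],[0,0,0,0,0,0,20]]]'
python3 go.py .45 -.17 .215 0
```

```text
pos [ 0.3866 -0.1741  0.2163] rot [-169.7    4.1  -31.1] t 5.12 F [ 1.2  0.2 -2.9] open 0.0305
shift cm [ 5.22 -3.61  0.41] turn [-0.185  0.054 -0.199]
time: 5.37
ee_pos: [0.3844, -0.1782, 0.2141]
tcp_rot: [-175.2, 3.6, -25.0]
wrist_force: [-0.5, -0.2, -2.3]
opening: 0.0305
pos [ 0.3844 -0.1782  0.2141] rot [-175.2    3.6  -25. ] t 5.37 F [-0.5 -0.2 -2.3] open 0.0305
shift cm [ 5.58 -3.53 -0.15] turn [-0.096  0.044 -0.438]
```

```bash
python3 -m pendant '[[[3,-1.5,0,-0.07,0.04,-0.07,20],[2,-1.5,0,-0.02,0.01,-0.12,20],[0,0,0,0,0,-0.12,20],[0,0,0,0,0,-0.12,20],[0,0,0,0,0,0,20]]]'
python3 go.py .45 -.17 .215 5
python3 -m pendant '[[[0,0,0,0,0,-0.12,20],[0,0,0,0,0,-0.12,20],[0,0,0,0,0,-0.12,20],[0,0,0,0,0,-0.12,20],[0,0,0,0,0,-0.12,20]]]'
python3 go.py .45 -.17 .215 90
```

```text
time: 5.78
ee_pos: [0.4457, -0.1691, 0.2097]
tcp_rot: [179.9, 0.6, 0.2]
wrist_force: [-0.6, -0.2, -2.2]
opening: 0.0305
pos [ 0.4457 -0.1691  0.2097] rot [179.9   0.6   0.2] t 5.78 F [-0.6 -0.2 -2.2] open 0.0305
shift cm [ 0.43  0.09 -0.54] turn [ 0.002  0.011 -0.083]
time: 6.2
ee_pos: [0.4458, -0.168, 0.2066]
tcp_rot: [-179.5, 0.7, 34.4]
wrist_force: [-1.7, 1.0, -2.9]
opening: 0.0304
pos [ 0.4458 -0.168   0.2066] rot [-179.5    0.7   34.4] t 6.2 F [-1.7  1.  -2.9] open 0.0304
shift cm [ 0.22  0.39 -0.85] turn [-0.013  0.007 -0.971]
```

```bash
python3 -m pendant '[[[0,0,-0.5,0,0,-0.12,20],[0,0,-0.5,0,0,-0.12,20],[0,0,-0.1,0,0,-0.12,20],[0,0,-0.1,0,0,-0.12,20],[0,0,-0.1,0,0,-0.12,20]]]'
python3 -m pendant '[[[0,0,-0.1,0,0,-0.12,20],[0,0,-0.1,0,0,-0.12,20],[0,0,-0.1,0,0,-0.12,20],[0,0,-0.1,0,0,-0.12,20],[0,0,-0.1,0,0,-0.12,20]]]'
python3 -m pendant '[[[0,0,-0.1,0,0,-0.12,20],[0,0,-0.1,0,0,-0.12,20],[0,0,-0.1,0,0,-0.12,20],[0,0,-0.1,0,0,-0.12,20],[0,0,-0.1,0,0,-0.12,20]]]'
python3 go.py .45 -.17 .215 180
```

```text
time: 6.62
ee_pos: [0.4455, -0.1676, 0.2173]
tcp_rot: [-179.0, 0.2, 68.9]
wrist_force: [0.3, -0.3, -2.2]
opening: 0.0303
time: 7.03
ee_pos: [0.4454, -0.1674, 0.2203]
tcp_rot: [-179.0, -0.5, 103.4]
wrist_force: [-0.3, 0.3, -2.4]
opening: 0.0302
time: 7.45
ee_pos: [0.4454, -0.1673, 0.2232]
tcp_rot: [-179.5, -1.2, 138.0]
wrist_force: [0.7, 0.7, -2.0]
opening: 0.0306
pos [ 0.4454 -0.1673  0.2232] rot [-179.5   -1.2  138. ] t 7.45 F [ 0.7  0.7 -2. ] open 0.0306
shift cm [-0.55  0.11  0.81] turn [-0.001 -0.023 -0.734]
```

```bash
python3 -m pendant '[[[0,2.5,0,0,-0.02,-0.12,20],[0,2.5,0,0,0,-0.12,20],[0,2.5,0,0,0,-0.12,20],[0,2.5,0,0,0,-0.12,20],[0,2.5,0,0,0,-0.12,20]]]'
python3 -m pendant '[[[0,2.5,0,0,0,-0.12,20],[0,2.5,0,0,0,-0.12,20],[0,2.5,0,0,0,-0.12,20],[0,2.5,0,0,0,-0.12,20],[0,2.5,0,0,0,-0.12,20]]]'
python3 go.py .497 .19 .2 -77
```

```text
time: 7.87
ee_pos: [0.505, -0.0588, 0.2203]
tcp_rot: [-179.6, -0.3, 172.0]
wrist_force: [-0.1, -0.4, -2.2]
opening: 0.0303
time: 8.28
ee_pos: [0.4937, 0.0702, 0.216]
tcp_rot: [180.0, -0.6, -153.5]
wrist_force: [-0.2, -0.6, -2.9]
opening: 0.0303
pos [0.4937 0.0702 0.216 ] rot [ 180.    -0.6 -153.5] t 8.28 F [-0.2 -0.6 -2.9] open 0.0303
shift cm [-5.67 10.57  1.54] turn [ 0.008 -0.009 -1.334]
```

```bash
python3 -m pendant '[[[-0.9,0.9,0,0,0,-0.12,20],[-0.9,0.9,0,0,0,-0.12,20],[-0.9,0.9,0,0,0,-0.12,20],[-0.9,0.9,0,0,0,-0.12,20],[-0.9,0.9,0,0,0,-0.12,20]]]'
python3 -m pendant '[[[-1.2,0,0,0,0,-0.12,20],[-1.2,0,0,0,0,-0.12,20],[-1.2,0,0,0,0,-0.12,20],[-1.2,0,0,0,0,-0.12,20],[-1.2,0,0,0,0,-0.12,20]]]'
python3 go.py .497 .19 .2 -77
```

```text
time: 8.7
ee_pos: [0.4968, 0.139, 0.2135]
tcp_rot: [179.4, -0.5, -118.7]
wrist_force: [-0.4, -0.0, -2.7]
opening: 0.0304
time: 9.12
ee_pos: [0.5117, 0.1997, 0.2106]
tcp_rot: [179.1, -0.0, -84.1]
wrist_force: [-0.3, -0.1, -1.9]
opening: 0.0304
pos [0.5117 0.1997 0.2106] rot [179.1  -0.  -84.1] t 9.12 F [-0.3 -0.1 -1.9] open 0.0304
shift cm [0.81 1.54 1.09] turn [ 0.017  0.    -0.125]
```

```bash
python3 -m pendant '[[[0.8,1.4,2,0.015,0,-0.12,20],[0,0,3,0,0,0,20],[0,0,3,0,0,0,20],[0,0,3,0,0,0,20],[0,0,0,0,0,0,20]]]'
python3 -m pendant '[[[0,0,0,0,0,0,20],[0,0,0,0,0,0,20]]]'
python3 go.py .497 .19 .0956 -77
python3 - <<'E'
from h import *
a=bot.camera('top');b=bot.camera('scene')
for t in('rod_grip','rod_tip','bore'):
  for c in('top','scene'):
    for r in bot.mark_of(c,t)[:3]: print(c,t,round(r['confidence'],2),np.round(r['uv'],1))
for s in(-.06,-.075,-.22): 
  p=np.array([.5465+.225*s,-.0245-.974*s,.1]);print(p,px('top',p).round(1),px('scene',p).round(1))
z=lambda i,s:cv2.resize(i,s,interpolation=cv2.INTER_CUBIC)
im=np.hstack([z(a[200:300,240:340],(400,400)),z(b[180:280,270:370],(400,400))]);cv2.imwrite('pics/c5.png',im[:,:,::-1])
E
```

```text
time: 9.53
ee_pos: [0.4984, 0.1936, 0.0953]
tcp_rot: [180.0, 0.2, -77.7]
wrist_force: [-1.2, 0.2, -2.9]
opening: 0.0304
time: 9.7
ee_pos: [0.4976, 0.1934, 0.0954]
tcp_rot: [179.8, 0.2, -78.1]
wrist_force: [0.5, 0.2, -1.9]
opening: 0.0306
pos [0.4976 0.1934 0.0954] rot [179.8   0.2 -78.1] t 9.7 F [ 0.5  0.2 -1.9] open 0.0306
shift cm [ 0.32  0.13 -0.02] turn [ 0.003  0.003 -0.019]
top rod_grip 0.95 [234.3 257.6]
top rod_grip 0.59 [429.1 343.7]
scene rod_grip 0.98 [123.4 266.8]
scene rod_grip 0.58 [362.3 190.4]
top rod_tip 0.66 [471.1 349.2]
top rod_tip 0.61 [294.  242.9]
scene rod_tip 0.88 [ 70.1 288.1]
scene rod_tip 0.6 [322.9 229.2]
top bore 0.74 [326.7 239.9]
top bore 0.32 [378.7 176.9]
scene bore 0.77 [305.1 244.6]
[0.533   0.03394 0.1    ] [302.6 244.6] [321.2 230.8]
[0.529625 0.04855  0.1     ] [296.3 246. ] [325.6 226.8]
[0.497   0.18978 0.1    ] [235.5 259.2] [364.9 190.7]
```

View pics/c5.png

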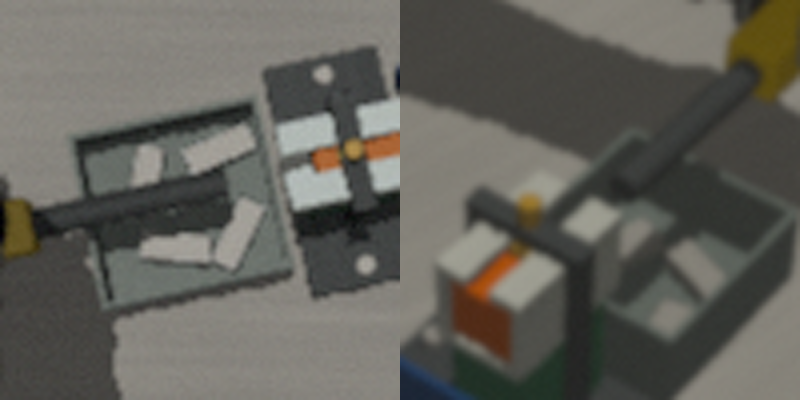

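The crop shows the rod level at grey-bin height, tip at top-view (298,246) and about 2 mm off the bore line (bore margin is 11 mm). I correct the yaw and insert step by step, watching the force.

```bash
python3 -m pendant '[[[0.3,0,0,0,0,-0.025,20],[0.8,0,0,0,0,0,20],[1,0,0,0,0,0,20],[1,0,0,0,0,0,20],[0,0,0,0,0,0,20]]]'
python3 go.py .5065 .149 .0956 -77
python3 -m pendant '[[[0.8,0,0,0,0,0,20],[0.8,0,0,0,0,0,20],[0.6,0,0,0,0,0,20],[0,0,0,0,0,0,20]]]'
python3 go.py .524 .073 .0956 -77
python3 -c "
from h import *
a=bot.camera('top');b=bot.camera('scene')
z=lambda i,s:cv2.resize(i,s,interpolation=cv2.INTER_CUBIC)
im=np.hstack([z(a[200:300,250:350],(400,400)),z(b[180:280,270:370],(400,400))]);cv2.imwrite('pics/c6.png',im[:,:,::-1])"
```

```text
time: 10.52
ee_pos: [0.5062, 0.1612, 0.0967]
tcp_rot: [-180.0, 0.2, -76.5]
wrist_force: [-0.1, 0.1, -2.3]
opening: 0.0306
pos [0.5062 0.1612 0.0967] rot [-180.     0.2  -76.5] t 10.52 F [-0.1  0.1 -2.3] open 0.0306
shift cm [1.19 0.26 0.1 ] turn [-0.     0.003  0.008]
time: 10.85
ee_pos: [0.5119, 0.1376, 0.0968]
tcp_rot: [-180.0, 0.3, -76.6]
wrist_force: [0.3, 1.7, -2.4]
opening: 0.0302
pos [0.5119 0.1376 0.0968] rot [-180.     0.3  -76.6] t 10.85 F [ 0.3  1.7 -2.4] open 0.0302
shift cm [6.57 0.32 0.08] turn [-0.001  0.006  0.006]
```

View pics/c6.png

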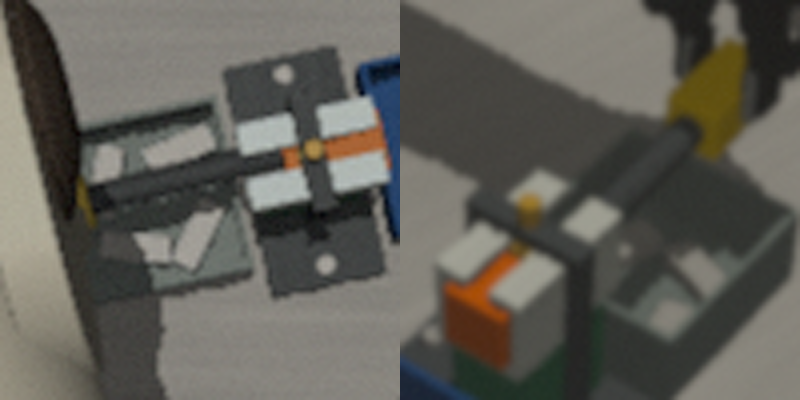

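The rod tip is in the bore and just touching the plug (in the top crop, dark rod meets orange at (285,157)). Now I push.

```bash
python3 -m pendant '[[[0.8,0.05,0,0,0,0,20],[0.8,0.05,0,0,0,0,20],[0.8,0.05,0,0,0,0,20],[0.8,0,0,0,0,0,20]]]'
python3 go.py .524 .073 .0956 -77
python3 -m pendant '[[[0.8,0,0,0,0,0,20],[0.8,0,0,0,0,0,20],[0.8,0,0,0,0,0,20]]]'
python3 go.py .524 .073 .0956 -77
```

```text
time: 11.28
ee_pos: [0.5172, 0.1098, 0.0968]
tcp_rot: [-179.9, 0.7, -76.3]
wrist_force: [-0.1, 1.7, -2.1]
opening: 0.0305
pos [0.5172 0.1098 0.0968] rot [-179.9    0.7  -76.3] t 11.28 F [-0.1  1.7 -2.1] open 0.0305
shift cm [3.73 0.21 0.08] turn [-0.001  0.011  0.011]
time: 11.53
ee_pos: [0.5232, 0.0848, 0.0965]
tcp_rot: [-179.9, 0.6, -76.3]
wrist_force: [0.7, -0.5, -3.1]
opening: 0.0307
pos [0.5232 0.0848 0.0965] rot [-179.9    0.6  -76.3] t 11.53 F [ 0.7 -0.5 -3.1] open 0.0307
shift cm [1.17 0.21 0.08] turn [-0.001  0.01   0.013]
```

```bash
python3 -m pendant '[[[0.6,0.1,0,0,0,0,20],[0.5,0,0,0,0,0,20],[0,0,0,0,0,0,20]]]'
python3 go.py .524 .073 .0956 -77
python3 -c "
from h import *
a=bot.camera('top');b=bot.camera('scene')
z=lambda i,s:cv2.resize(i,s,interpolation=cv2.INTER_CUBIC)
im=np.hstack([z(a[190:290,300:400],(400,400)),z(b[215:335,235:355],(400,400))]);cv2.imwrite('pics/c7.png',im[:,:,::-1])"
```

```text
time: 11.78
ee_pos: [0.5253, 0.0706, 0.0961]
tcp_rot: [-180.0, 0.5, -76.4]
wrist_force: [1.1, -0.6, -2.6]
opening: 0.0308
pos [0.5253 0.0706 0.0961] rot [-180.     0.5  -76.4] t 11.78 F [ 1.1 -0.6 -2.6] open 0.0308
shift cm [-0.26  0.07  0.05] turn [-0.001  0.009  0.01 ]
```

View pics/c7.png

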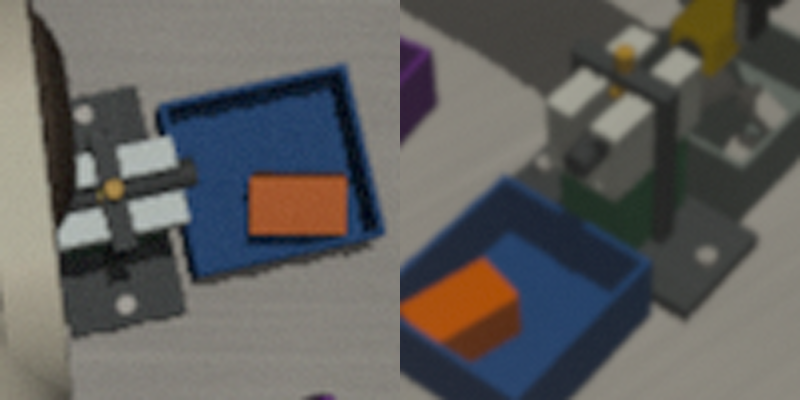

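The plug lies in the blue bin (top view about (374,241)) and the rod tip just protrudes from the tube. I draw the rod straight back.

```bash
python3 -m pendant '[[[-1.5,0,0,0,0,0,20],[-2,0,0,0,0,0,20],[-2.5,0,0,0,0,0,20],[-2.5,0.05,0,0,0,0,20],[-2.5,0,0,0,0,0,20]]]'
python3 go.py .493 .21 .0956 -77
python3 -m pendant '[[[-2.5,0,0,0,0,0,20],[-1,0,0,0,0,0,20],[0,0,0,0,0,0,20]]]'
python3 go.py .36 .20 .18 -77
```

```text
time: 12.3
ee_pos: [0.4987, 0.1789, 0.097]
tcp_rot: [-179.9, 0.5, -76.8]
wrist_force: [0.3, 0.8, -2.0]
opening: 0.0306
pos [0.4987 0.1789 0.097 ] rot [-179.9    0.5  -76.8] t 12.3 F [ 0.3  0.8 -2. ] open 0.0306
shift cm [-3.16 -0.15  0.17] turn [-0.001  0.009  0.004]
time: 12.55
ee_pos: [0.4887, 0.219, 0.0975]
tcp_rot: [-179.9, 0.6, -76.5]
wrist_force: [0.5, 0.5, -2.6]
opening: 0.0305
pos [0.4887 0.219  0.0975] rot [-179.9    0.6  -76.5] t 12.55 F [ 0.5  0.5 -2.6] open 0.0305
shift cm [-1.24 12.95 -8.26] turn [-0.001  0.01   0.009]
```

```bash
python3 -m pendant '[[[0,0,-3,0,0,0,20],[0,2,-1,0,0,0,20],[0,3,0,0,0,0,20],[0,3,0,0,0,0,20],[0,3,0,0,0,0,20]]]'
python3 -m pendant '[[[0,2,0,0,0,0,20],[0,0,0,0,0,0,20]]]'
python3 go.py .36 .20 .013 -77
python3 -c "
from h import *
a=snap('top','t8.png')"
```

```text
time: 12.97
ee_pos: [0.382, 0.1913, 0.1372]
tcp_rot: [180.0, 0.5, -76.4]
wrist_force: [1.0, -0.6, -1.9]
opening: 0.0305
time: 13.13
ee_pos: [0.3584, 0.184, 0.1377]
tcp_rot: [180.0, 0.4, -76.4]
wrist_force: [1.2, -1.1, -1.8]
opening: 0.0306
pos [0.3584 0.184  0.1377] rot [180.    0.4 -76.4] t 13.13 F [ 1.2 -1.1 -1.8] open 0.0306
shift cm [-1.43 -0.55 12.48] turn [0.001 0.008 0.01 ]
```

View pics/t8.png

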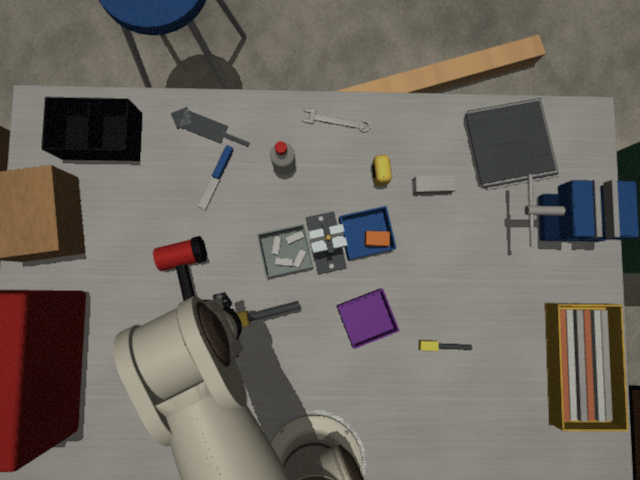

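The view shows the plug in the blue bin at (377,239), the rod over free bench at (270,313), and the bystanders where they were. I lower the rod here.

```bash
python3 -m pendant '[[[0.7,0.5,2,0,0.008,0.01,20],[0,0,3,0,0,0,20],[0,0,3,0,0,0,20],[0,0,2,0,0,0,20],[0,0,1,0,0,0,20]]]'
python3 -m pendant '[[[0,0,0.4,0,0,0,20],[0,0,0,0,0,0,20]]]'
python3 go.py .36 .18 .0116 -77
```

```text
time: 13.6
ee_pos: [0.3628, 0.1761, 0.0281]
tcp_rot: [-179.3, 0.0, -77.1]
wrist_force: [-0.7, -0.6, -2.8]
opening: 0.0304
time: 13.77
ee_pos: [0.3627, 0.1752, 0.0219]
tcp_rot: [-179.5, -0.0, -77.2]
wrist_force: [0.0, -0.1, -3.0]
opening: 0.0306
pos [0.3627 0.1752 0.0219] rot [-179.5   -0.   -77.2] t 13.77 F [ 0.  -0.1 -3. ] open 0.0306
shift cm [-0.53  0.17  1.03] turn [-0.009 -0.    -0.003]
```

```bash
python3 -m pendant '[[[0,0,0.6,-0.009,0,0,20],[0,0,0.3,0,0,0,20],[0,0,0.2,0,0,0,20],[0,0,0,0,0,0,20]]]'
python3 go.py .36 .18 .0116 -77
```

```text
time: 14.1
ee_pos: [0.3654, 0.176, 0.0131]
tcp_rot: [-179.8, 0.0, -77.2]
wrist_force: [-0.4, -0.1, -2.0]
opening: 0.0306
pos [0.3654 0.176  0.0131] rot [-179.8    0.   -77.2] t 14.1 F [-0.4 -0.1 -2. ] open 0.0306
shift cm [-0.51  0.44  0.15] turn [-0.003  0.001 -0.003]
```

```bash
python3 -m pendant '[[[0,0,0.2,0,0,0,20],[0,0,0.1,0,0,0,20],[0,0,0,0,0,0,20]]]'
python3 -m pendant '[[[0,0,0,0,0,0,40],[0,0,0,0,0,0,55],[0,0,0,0,0,0,65],[0,0,0,0,0,0,65],[0,0,0,0,0,0,65]]]'
python3 -m pendant '[[[0,0,-1,0,0,0,65],[0,0,-2.5,0,0,0,65],[0,0,-4,0,0,0,65],[0,0,-4,0,0,0,65],[0,0,-4,0,0,0,65]]]'
python3 -m pendant '[[[-2,2,-2,0,0,0,65],[-3,3,0,0,0,0,65],[-3,2,0,0,0,0,65],[-3,2,0,0,0,0,65],[0,0,0,0,0,0,65]]]'
python3 - <<'E'
from h import *
a=bot.camera('top');b=snap('scene','s9.png')
for t in('rod_grip','rod_tip'):
  for c in('top','scene'):
    for r in bot.mark_of(c,t)[:3]: print(c,t,round(r['confidence'],2),np.round(r['uv'],1),w(c,r['uv'],.016).round(3))
a2=cv2.cvtColor(a,cv2.COLOR_RGB2BGR); cv2.imwrite('pics/c9.png',np.vstack([cv2.resize(a2[130:400,140:500],(700,525)),]))
cv2.imwrite('pics/c9.png',np.hstack([cv2.resize(a2[140:380,150:480],(400,291)),cv2.resize(b[130:360,140:456,::-1],(400,291))]))
E
```

```text
time: 14.35
ee_pos: [0.3663, 0.1764, 0.0111]
tcp_rot: [-179.7, 0.1, -77.2]
wrist_force: [0.2, 0.7, -1.0]
opening: 0.0301
time: 14.77
ee_pos: [0.3672, 0.177, 0.0127]
tcp_rot: [-179.5, 0.1, -77.2]
wrist_force: [0.6, -0.6, 0.9]
opening: 0.0555
time: 15.18
ee_pos: [0.3613, 0.1742, 0.1674]
tcp_rot: [179.7, -0.1, -77.2]
wrist_force: [-0.0, 0.5, 0.4]
opening: 0.0554
time: 15.6
ee_pos: [0.2483, 0.2654, 0.2035]
tcp_rot: [-179.3, 0.4, -77.5]
wrist_force: [0.1, -0.4, 0.1]
opening: 0.0553
top rod_grip 0.79 [245.5 313.1] [0.367 0.175 0.016]
scene rod_grip 0.85 [123.6 263.5] [ 0.284 -0.288  0.016]
scene rod_grip 0.83 [318.7 191.5] [0.359 0.179 0.016]
top rod_tip 0.66 [301.6 297.9] [0.406 0.036 0.016]
top rod_tip 0.61 [470.8 347. ] [ 0.288 -0.39   0.016]
scene rod_tip 0.76 [280.6 227.2] [0.401 0.031 0.016]
scene rod_tip 0.63 [ 72.9 289. ] [ 0.285 -0.395  0.016]
```

View pics/c9.png

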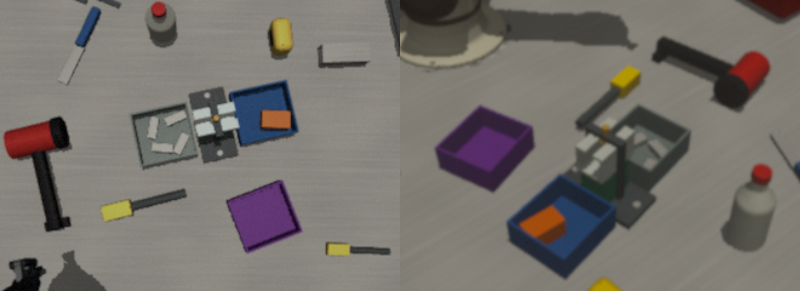

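The rod lies flat on the bench, handle at top-view (245,313) and tip at (302,298). The plug is in the blue bin, the bystanders are unmoved, and the hand is clear. I'm handing in.

```bash
python3 -c "
from workcell import bot
print(bot.job_done())"
```

```text
the job is handed in; nothing more can be done
None
```

I took the larger yellow-handled rod, pushed the plug out of the tube from the grey-bin side, and it dropped into the blue bin. I then drew the rod clear, laid it flat on open bench and handed the job in at about 16 s on the robot's clock.

**Last checks:** the final views show the plug lying in the blue bin and the rod flat on the bench. Both cameras put the rod's ends where a rod lying flat would have them, to within 1 cm. The hand is clear with about 0 N on the wrist. The mallet, bottle, chisel, tape and loose tube show no visible movement.

**What disagreed or went off plan:**
- **Joint limit:** on the first carry joint 6 came up against its 180° limit and the tool tilted about 10°. I straightened it and turned the rod the other way round, touching nothing.
- **Push force:** the readings at the end of each push move showed only about 2 N, below the expected 5–15 N, yet the plug came out.
- **Tip estimate:** before the rod went in, the network's tip mark and my own reading of the picture differed by about 4–5 pixels.
- **Where the rod lies:** it is on free bench on the robot's left, not at its original spot on the right.

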